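Seat the drip tray in a photometer's sample chamber

TASK

The drip tray in the bench photometer's sample chamber was dropped in crooked. Slide the orange thumb latch so that the cover springs open, shuffle the tray about until its blue key drops into the notch and it lies fully home and level in its seat, then swing the cover down until it latches shut. There may be spilt sample in the tray, so do not lift it out or tip it up, and leave the bottle, beaker, cylinder and cuvette box where they are.

Things in the scene. Friction and masses are not known exactly. Their poses are not given: they have to be found in the camera images.
- photometer: white low bench photometer, fixed, 300 mm deep (x) by 395 mm wide (y -250 to +145 mm), flat deck 120 mm above the bench. Origin: on the bench under the centre of the sample chamber; x to its rear, y to the cover's hinge side, z up. Teal keys and a display on the deck at y -150 to -240 mm
- chamber (a point): centre of the mouth of the sample chamber, at deck height (120 mm above the bench): a black pocket in the deck, 180 mm (x) by 156 mm (y); its grey floor ledge lies 36 mm below the deck (84 mm above the bench). Axes as the photometer's
- seat (a point): centre of the floor of the seat, 72 mm above the bench: a recess 12 mm deep in the chamber's ledge, 142.4 mm (x) by 122.4 mm (y), central in the chamber, with a key notch 28.4 mm wide (y) and 8.3 mm long in the middle of its rear (+x) edge. A key that sinks beside the notch jams on the edge: ease the tray to -x and sideways first. Axes as the photometer's
- tray: open steel drip tray, loose, about 250 g: outside 138 (x) by 118 (y) by 30 mm tall, walls and floor 4 mm thick, a blue key tab 24 mm wide, 8 mm long, 12 mm tall low in the middle of its rear (+x) wall. Origin: centre of its underside, z up. Starts propped on the ledge 3.5 to 9 mm too far to the rear, up to 6 mm to a side, twisted up to 0.19 rad, often tilted a little
- tray_rim (a point): centre of the tray's open top, 30 mm above its underside, axes as the tray's. Seated, the tray has 2 mm of play all round and its rim stands 102 mm above the bench. A fingertip 94 mm above the bench inside the tray clears its floor and meets its walls, seated or not; it slides easily when its walls are pushed. Beside it is little room for fingers
- cover (a joint): hinge of the flat grey chamber cover (250 g), rad: 0 shut, 1.95 fully open. Once the latch lets go a damped spring (about 0.2 N m net when shut) lifts it fully open in 1 to 2 s and keeps it there, leaning outward past upright. Pushed down to 0 it is caught by the latch by itself
- cover_hinge (a point): middle of the cover's hinge line, which runs along the photometer's x at y = +100 mm, at deck height (120 mm)
- cover_edge (a point): middle of the cover's free edge, on its outer face, 188 mm from the hinge line; when shut at photometer y -88, z 132 mm. The cover is 204 mm long (x); its outer face lies 12 mm, its inner face 2 mm from the plane through the hinge line. z is the cover's outward normal
- latch (a joint): thumb latch slide, m: 0 at rest, grows as it slides along the photometer's +x (to the rear) to at most 0.012; it lets the cover go from about 0.005. A light spring (0.5 N, 1.5 N at the end) brings it back to 0. A closing cover pushes it aside and is caught as it springs back
- latch_knob (a point): centre of the orange thumb piece of the latch, 26 mm (x) by 16 mm (y) by 14 mm tall, standing on the deck at photometer x -20, y -122 mm when at rest, its centre 7.5 mm above the deck; axes as the photometer's
- amber_mid (a point): middle of an amber glass bottle, 68 mm across, 165 mm tall, standing on the bench beside the photometer; leave alone
- beaker_mid (a point): middle of a glass beaker, 70 mm across, 95 mm tall, standing on the bench beside the photometer; leave alone
- cylinder_mid (a point): point on the axis, 60 mm above the bench, of a glass measuring cylinder, 32 mm across, 200 mm tall, on a blue foot 64 mm across, standing beside the photometer; leave alone
- cuvette_box_mid (a point): centre of a low white and blue cuvette box, 71 by 47 by 27 mm, lying on the photometer's deck at its rear right corner; leave alone

How it is judged:
On the way, in this order (a step that is already met when the one before it is completed fails the run):
1. the latch is slid and the cover springs open (value of joint cover above 1.2 rad), for 0.1 s.
2. with the cover open, the tray drops fully home in its seat (value of joint cover above 1 rad and z of tray in the frame of seat below 0.002 m and horizontal distance between tray and seat below 0.006 m and angle between tray's own z axis and vertical below 0.025 rad), for 0.2 s.
At the end, for the whole second after the job is handed in: The tray lies at rest and level (within 0.025 rad) on the floor of its seat (within 2 mm in height, 6 mm in plan), key in the notch (within 0.08 rad), and the cover is shut (under 0.03 rad) and held by the latch, which is back at rest (under 3 mm) (value of joint cover below 0.03 rad and value of joint latch below 0.003 m and z of tray in the frame of seat below 0.002 m and horizontal distance between tray and seat below 0.006 m and angle between the x axis of tray and the x axis of seat, either way round below 0.08 rad and angle between tray's own z axis and vertical below 0.025 rad and linear speed of tray below 0.01 m/s); the robot touches nothing.
It fails at once if the tray is lifted out of the chamber (more than 40 mm above its seat) (z of tray in the frame of seat above 0.04 m).
It fails at once if the tray is tipped up (more than 0.35 rad) (angle between tray's own z axis and vertical above 0.35 rad).
It fails at once if the bottle, beaker, cylinder or cuvette box is shifted more than 25 mm or knocked over (distance of any of amber_mid, beaker_mid, cylinder_mid, cuvette_box_mid from where it was at the start of the episode above 0.025 m).
It also fails if it takes over 59 s, if anything falls off the work surface, if the arm or the gripper's body presses on something with over 40 N, if the wrist force passes 120 N, or if a joint passes its speed limit or range.

ROBOT

A 6-joint arm with a two-finger parallel gripper is mounted at the origin on the work surface. World frame = base frame: x ahead of the robot, y to its left, z up, the work surface at z = 0. Lengths are in m, angles in rad, forces in N, time in s.
With the tool pointing down it reaches from about 0.35 to 0.775 m from the base axis. Payload 7.3 kg.
Tool frame: the origin (TCP) lies midway between the tips of the shut fingers; the grasp point (between the pads) lies 19 mm behind it (robot.grip_depth is the z of the grasp point in the tool frame, in m); z points along the fingers, y is the line along which they close (so a half turn about z gives the same grasp; the last joint's range is limited). The gripper opens to 92 mm and grips with 3 to 60 N. Pads are 19 mm wide; open, the fingers measure 130 mm over their backs; the gripper's body (75 mm by 190 mm) begins 47 mm behind the grasp point.
Start: joints at [-1.447, 0.342, 1.524, -0, 1.275, -0.146], TCP at [0.14, -0.506, 0.227] pointing down, gripper open.
Joint ranges: [-2.53, 2.53], [-0.77, 2.02], [0.04, 2.7], [-1, 4.14], [0.28, 2.66], [-3.11, 3.11]. Speed limits (rad/s): [2.57, 2.57, 3.14, 3.14, 3.14, 3.14].

INTERFACE

Orientations are given as [roll, pitch, yaw] about the fixed x, y, z axes, in that order (R = Rz(yaw) Ry(pitch) Rx(roll)).
In Python, from cell import robot, viewer gives the robot as it stands.
- The arm moves only by the tool step_arm, never from a script. Its argument "increments" is a list of rows, each an object with "delta_pos": the shift along the tool's x, y, z in cm, a list of three; "dr": the turn, a rotation vector about the tool's x, y, z in degrees, a list of three; "fingers": the closure, from -1 (fully open) to 1 (shut), so that 0 is half open. In form: [{"delta_pos": [tx, ty, tz], "dr": [wx, wy, wz], "fingers": fingers}, ...]. A call has exactly 5 rows; each row is the pose to reach, as a shift and turn from the pose commanded when the call began, along the tool's axes at that moment; what a row does not reach only later rows make up. A row lasts 1/8 s, in which the tool goes at most 62.5 mm and 10.7 degrees, less where a joint would pass 70% of its speed; a pose out of reach is approached as far as the arm can. A call with a gripper value outside its range is refused whole. The fingers move at their own pace and stop on an object; "newtons" is the grip in N (left out, the last holds). Time passes only in rows, so rows that repeat a pose let the fingers close, or fill a call up. It gives the time, the measured TCP pose, the force, the opening and the grip force at its end, in the units of the state.
- robot.observe(): the state, without advancing time (a new reading comes with each control period).
- viewer.read_camera(name): name is "scene" or "top" or "wrist"; returns the picture (400x640x3 uint8, red, green, blue); there is no depth.
- viewer.camera_params(name): a dict with "K" (3x3 intrinsics, pixels), "T" (4x4, takes a point from camera to world coordinates). Camera axes: x right, y down, z forward; pixel columns grow to the right and rows downward; lengths in m; the calibration is good to about 2 mm. A picture is of the moment at which its call begins: read the wrist's pose just before it. camera_params takes no time and is no camera call; for the wrist camera it gives the pose at the moment of the call.
- robot.hand_in(): hands the job in; it is judged then, once.
The state is a dict: "time": time; "qpos": joint angles; "qvel": joint speeds; "joint_efforts": joint torques, N m; "tool_pos": TCP position; "tool_rot": TCP orientation; "contact_force": force on the tool from outside, world axes, zero at the start; "torque": the same for the moment, N m; "opening": finger opening in m; "grip_force": force on a finger pad.
Only numpy, scipy, OpenCV 4.12 (cv2) and the standard library are available. Lean on these libraries where they do the work, as an engineer would, in place of code of your own. Each camera call takes 0.05 s, during which the arm holds its last target. There are 200 camera calls.

## Working session

There is one attempt and no reset: what is moved stays moved. The work goes in short steps, Python scripts to look and compute and a tool call to move; the robot and the scene stay as the last step left them, time stands still between calls to the robot, and variables do not carry over. Pictures are saved under pics/ and viewed, at most 10 in all, crops included, and the job is handed in when it is done.

Besides the shell and the picture viewer there is one more tool, called after ">>>" in YAML: its name, and indented under it one key for each argument. step_arm: Moves the arm, as the interface text tells. Its arguments: {"type":"object","properties":{"increments":{"type":"array"},"newtons":{"type":"number"}},"required":["increments"]}

```bash
ls; mkdir -p pics; python3 - <<'E'
from cell import robot, viewer
import cv2, numpy as np
s=robot.observe(); print(s['time'],s['tool_pos'],s['tool_rot'],s['contact_force'],s['opening'])
ims=[]
for n in ("scene","top"):
    im=viewer.read_camera(n); cv2.imwrite(f'pics/{n}0.png',im[:,:,::-1]); p=viewer.camera_params(n); print(n,np.round(p['K'],1).tolist(),np.round(p['T'],4).tolist())
E
```

```text
pics
0.0 [ 0.1399022  -0.50558868  0.22605139] [-3.14008453e+00 -2.38486132e-04  2.69838217e-01] [0.27167457 0.27198222 0.47349138] 0.09195818896658758
scene [[500.3, 0.0, 320.6], [0.0, 500.3, 196.3], [0.0, 0.0, 1.0]] [[-0.2153, 0.8482, -0.484, 1.1152], [0.9765, 0.1819, -0.1157, 0.0947], [-0.0101, -0.4975, -0.8674, 1.014], [0.0, 0.0, 0.0, 1.0]]
top [[367.9, 0.0, 316.1], [0.0, 367.9, 204.5], [0.0, 0.0, 1.0]] [[-0.0058, -0.9991, 0.0423, 0.554], [-0.9999, 0.0063, 0.0125, -0.0216], [-0.0128, -0.0422, -0.999, 0.9145], [0.0, 0.0, 0.0, 1.0]]
```

View pics/top0.png

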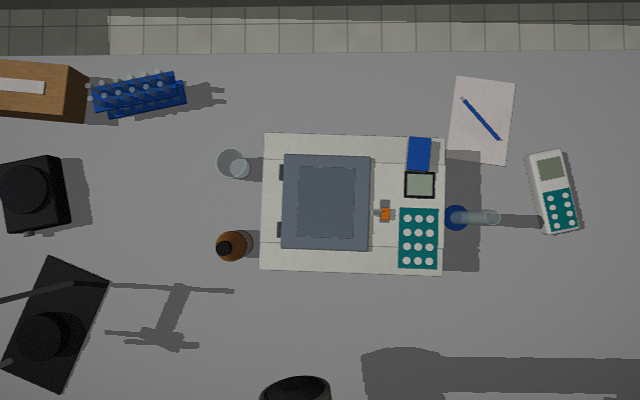

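View pics/scene0.png

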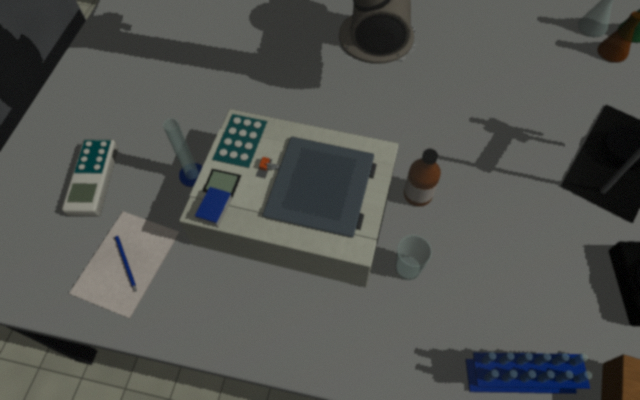

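Top view: photometer at about (353,204), yaw near 0; cover spans (282..370, 154..250); orange latch near (386,214); bottle (231,246), beaker (233,164), cylinder (456,217), box (419,154).

```bash
cat > h.py <<'E'
from cell import robot, viewer
import cv2, numpy as np
def ray(n,px,z,p=None):
    p=p or viewer.camera_params(n); px=np.atleast_2d(px).astype(float)
    d=np.c_[px,np.ones(len(px))]@np.linalg.inv(p['K']).T@p['T'][:3,:3].T; o=p['T'][:3,3]
    return o+d*((z-o[2])/d[:,2])[:,None]
def big(m,box=None):
    k=np.zeros(m.shape,np.uint8)
    if box: x0,y0,x1,y1=box; k[y0:y1,x0:x1]=1
    else: k[:]=1
    c,_=cv2.findContours(m.astype(np.uint8)*k,cv2.RETR_EXTERNAL,cv2.CHAIN_APPROX_NONE)
    return max(c,key=cv2.contourArea)
E
python3 - <<'E'
from h import *
for n,bx,cb in (("top",(370,195,400,230),(270,140,374,260)),("scene",(250,150,280,180),(255,130,378,238))):
    im=cv2.imread(f'pics/{n}0.png'); h=cv2.cvtColor(im,cv2.COLOR_BGR2HSV)
    o=big((h[...,0]<20)&(h[...,1]>140)&(h[...,2]>80),bx); m=cv2.moments(o); c=[m['m10']/m['m00'],m['m01']/m['m00']]
    print(n,'latch',c,cv2.contourArea(o),ray(n,c,.133))
    g=im.astype(int).sum(2)/3
    cv=big((h[...,1]>40)&(h[...,0]>90)&(h[...,0]<125)&(g>40)&(g<140),cb); r=cv2.minAreaRect(cv)
    b=ray(n,cv2.boxPoints(r),.132); e=b[1]-b[0]; f=b[2]-b[1]
    print('cover',r,b.round(4).tolist(),b.mean(0),np.hypot(*e[:2]),np.hypot(*f[:2]),np.degrees([np.arctan2(e[1],e[0]),np.arctan2(f[1],f[0])]))
E
```

```text
top latch [384.9738095238095, 213.64285714285714] 70.0 [[ 0.56664235 -0.1577474   0.133     ]]
cover ((324.8856506347656, 202.08836364746094), (87.64361572265625, 94.416748046875), 2.12109637260437) [[0.4959, 0.0666, 0.132], [0.6973, 0.0588, 0.132], [0.6889, -0.1286, 0.132], [0.4882, -0.1188, 0.132]] [ 0.5925631  -0.03048349  0.132     ] 0.20161457677249453 0.1875661190677723 [ -2.22114614 -92.59591039]
scene latch [263.7906336088154, 162.63085399449034] 60.5 [[ 0.56871713 -0.1579432   0.133     ]]
cover ((318.24591064453125, 185.299072265625), (90.41114807128906, 82.08307647705078), 12.87500286102295) [[0.6888, -0.1218, 0.132], [0.4898, -0.1358, 0.132], [0.5022, 0.0614, 0.132], [0.6954, 0.0578, 0.132]] [ 0.59404797 -0.03461421  0.132     ] 0.19950382453943385 0.19759343629516063 [-175.9628588   86.3864867]
```

```bash
cat >> h.py <<'E'
from scipy.spatial.transform import Rotation as R
YAW=-.042; O=np.array([.5923,-.0365])
def P2W(p): c,s=np.cos(YAW),np.sin(YAW); return np.r_[O+np.array([[c,-s],[s,c]])@np.array(p[:2]),p[2]]
def W2P(w): c,s=np.cos(YAW),np.sin(YAW); return np.r_[np.array([[c,s],[-s,c]])@(np.array(w[:2])-O),w[2]]
def go(p,yaw=np.pi/2,tilt=(0,0)):
    "shift (cm) and turn (deg) in tool axes to photometer-frame point p, tool down, tool x at yaw in that frame"
    s=robot.observe(); A=R.from_euler('xyz',s['tool_rot']); B=R.from_euler('xyz',[np.pi+tilt[0],tilt[1],yaw+YAW])
    print('now P',W2P(s['tool_pos']).round(4),'t',s['time'],'F',s['contact_force'].round(1))
    print('dp',(A.inv().apply(P2W(p)-s['tool_pos'])*100).round(2),'dr',np.degrees((A.inv()*B).as_rotvec()).round(1))
E
python3 -c "
from h import *
go((-.075,-.130,.22)); print([W2P(ray('top',q,.0825)[0]).round(3).tolist() for q in [(231,246),(233,164),(456,217)]])"
```

```text
now P [-0.4323 -0.4877  0.2261] t 0.1 F [-1.1  0.9 -0.1]
dp [ 44.98 -23.09   0.65] dr [ -0.1  -0.1 -72.1]
[[-0.105, 0.214, 0.083], [0.081, 0.218, 0.083], [-0.021, -0.291, 0.083]]
```

>>> step_arm:
  increments:
    - {"delta_pos": [9, -4.6, 0], "dr": [0, 0, -10], "fingers": 1}
    - {"delta_pos": [18, -9.2, 0], "dr": [0, 0, -20], "fingers": 1}
    - {"delta_pos": [27, -13.8, 0], "dr": [0, 0, -30], "fingers": 1}
    - {"delta_pos": [36, -18.4, 0.3], "dr": [0, 0, -40], "fingers": 1}
    - {"delta_pos": [45, -23.1, 0.6], "dr": [0, 0, -50], "fingers": 1}
  newtons: 20

```text
time: 0.72
tool_pos: [0.3712, -0.293, 0.2245]
tool_rot: [3.142, 0.0, 1.148]
contact_force: [0.7, -0.6, -0.4]
opening: 0.0463
grip_force: 0.0
```

```bash
python3 -c "
from h import *
go((-.075,-.130,.16))"
```

```text
now P [-0.2101 -0.2656  0.2245] t 0.725 F [ 0.7 -0.6 -0.4]
dp [17.61  7.5   6.45] dr [  0.    0.  -21.8]
```

>>> step_arm:
  increments:
    - {"delta_pos": [5, 2, 1], "dr": [0, 0, -7], "fingers": 1}
    - {"delta_pos": [10, 4, 3], "dr": [0, 0, -14], "fingers": 1}
    - {"delta_pos": [14, 6, 5], "dr": [0, 0, -21.8], "fingers": 1}
    - {"delta_pos": [17.6, 7.5, 6.4], "dr": [0, 0, -21.8], "fingers": 1}
    - {"delta_pos": [17.6, 7.5, 6.4], "dr": [0, 0, -21.8], "fingers": 1}

```text
time: 1.35
tool_pos: [0.5119, -0.1635, 0.1589]
tool_rot: [-3.139, -0.001, 1.526]
contact_force: [-0.4, -0.1, 0.7]
opening: 0.0007
grip_force: 0.0
```

```bash
python3 -c "
from h import *
go((-.065,-.130,.126))"
```

```text
now P [-0.075  -0.1303  0.1589] t 1.35 F [-0.4 -0.1  0.7]
dp [0.02 1.01 3.28] dr [-0.2 -0.1 -0.1]
```

>>> step_arm:
  increments:
    - {"delta_pos": [0, 0, 1.8], "dr": [0, 0, 0], "fingers": 1}
    - {"delta_pos": [0, 0, 3.3], "dr": [0, 0, 0], "fingers": 1}
    - {"delta_pos": [0, 1, 3.3], "dr": [0, 0, 0], "fingers": 1}
    - {"delta_pos": [0, 2, 3.3], "dr": [0, 0, 0], "fingers": 1}
    - {"delta_pos": [0, 2.6, 3.3], "dr": [0, 0, 0], "fingers": 1}

```text
time: 1.98
tool_pos: [0.5386, -0.1673, 0.1282]
tool_rot: [3.14, 0.001, 1.523]
contact_force: [0.5, 0.3, 0.1]
opening: 0.0005
grip_force: 0.0
```

```bash
python3 - <<'E'
from h import *
go((-.045,-.130,.126))
ims=[]
for n in ("scene","wrist"):
    ims.append(viewer.read_camera(n)[:,:,::-1])
cv2.imwrite('pics/a.png',cv2.resize(np.hstack(ims),(800,250)))
E
```

```text
now P [-0.0482 -0.133   0.1282] t 1.975 F [0.5 0.3 0.1]
dp [0.3  0.31 0.22] dr [ 0.1  0.  -0.3]
```

View pics/a.png

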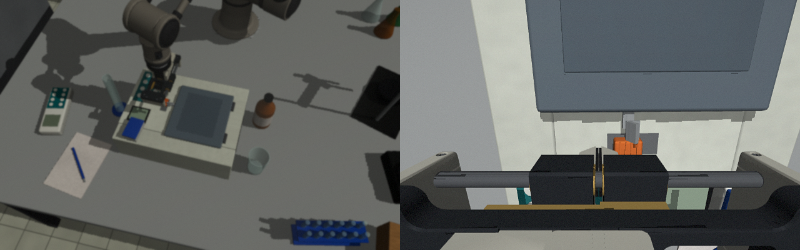

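The wrist view shows the cover still shut and the orange knob at (627,147), just ahead (+x) of the fingers; the push continues.

>>> step_arm:
  increments:
    - {"delta_pos": [0.3, 0.4, 0.2], "dr": [0, 0, 0], "fingers": 1}
    - {"delta_pos": [0.3, 0.7, 0.2], "dr": [0, 0, 0], "fingers": 1}
    - {"delta_pos": [0.3, 1.0, 0.2], "dr": [0, 0, 0], "fingers": 1}
    - {"delta_pos": [0.3, 1.2, 0.2], "dr": [0, 0, 0], "fingers": 1}
    - {"delta_pos": [0.3, 1.2, 0.2], "dr": [0, 0, 0], "fingers": 1}

```text
time: 2.7
tool_pos: [0.5496, -0.1644, 0.1256]
tool_rot: [3.142, -0.0, 1.523]
contact_force: [0.3, 1.4, 2.0]
opening: 0.0002
grip_force: 1.1
```

```bash
python3 - <<'E'
from h import *
go((-.045,-.130,.126))
im=viewer.read_camera("wrist")[:,:,::-1]
cv2.imwrite('pics/b.png',im)
h=cv2.cvtColor(im,cv2.COLOR_BGR2HSV);b=cv2.boundingRect(big((h[...,0]<20)&(h[...,1]>140)&(h[...,2]>80))); print(b)
E
```

```text
now P [-0.0373 -0.1296  0.1256] t 2.7 F [0.3 1.4 2. ]
dp [-0.05 -0.77 -0.04] dr [ 0.  -0.  -0.3]
(338, 226, 47, 22)
```

View pics/b.png

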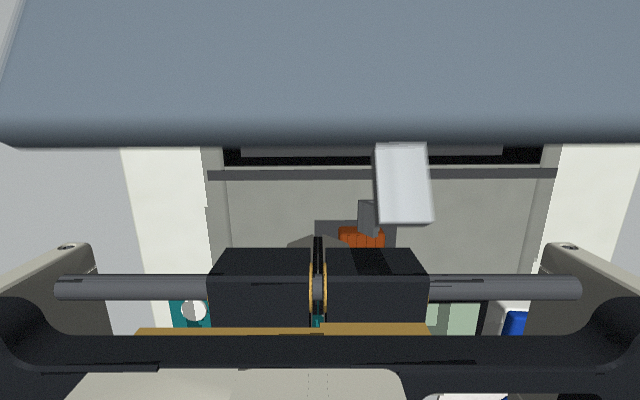

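The cover is rising; the latch has let go. Back off and rise.

>>> step_arm:
  increments:
    - {"delta_pos": [-0.5, -1.5, 0], "dr": [0, 0, 0], "fingers": 1}
    - {"delta_pos": [-2, -3.5, -1], "dr": [0, 0, 0], "fingers": 1}
    - {"delta_pos": [-3, -4.5, -5], "dr": [0, 0, 0], "fingers": 1}
    - {"delta_pos": [-3, -5, -10], "dr": [0, 0, 0], "fingers": 1}
    - {"delta_pos": [-3, -5, -13], "dr": [0, 0, 0], "fingers": 1}

```text
time: 3.38
tool_pos: [0.4983, -0.1927, 0.2582]
tool_rot: [3.139, 0.002, 1.522]
contact_force: [1.0, 1.1, -0.8]
opening: 0.0005
grip_force: 0.0
```

```bash
python3 - <<'E'
from h import *
go((0,-.03,.20))
im=viewer.read_camera("top")[:,:,::-1]
cv2.imwrite('pics/c.png',cv2.resize(im[110:300,220:480],None,fx=3,fy=3))
cv2.imwrite('pics/c0.png',im)
w=viewer.read_camera("wrist")[:,:,::-1]; cv2.imwrite('pics/cw.png',w)
E
```

```text
now P [-0.0873 -0.16    0.2582] t 3.375 F [ 1.   1.1 -0.8]
dp [13.06  8.63  5.82] dr [ 0.2  0.1 -0.4]
```

View pics/c.png

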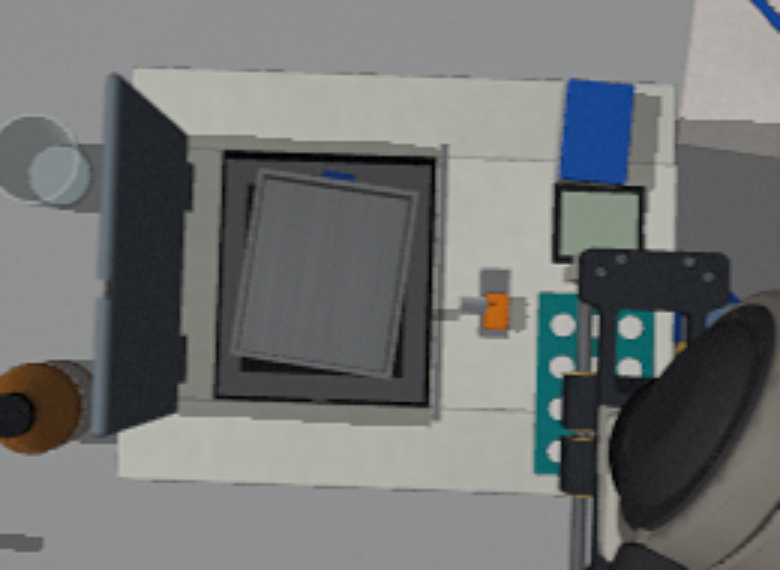

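Cover fully open; tray rim corners in the crop at about (260,170), (417,193), (390,378), (232,354), key at (338,175), turned clockwise.

```bash
python3 - <<'E'
from h import *
q=lambda L:np.array(L)/3+[220,110]-.33
t=np.array([W2P(w) for w in ray('top',q([(260,170),(417,193),(390,378),(232,354)]),.114)])*1e3
m=np.array([W2P(w) for w in ray('top',q([(219,150),(437,155),(431,405),(214,398)]),.120)])*1e3
print(t.round(1),t.mean(0)); print('mouth',m.round(1),m.mean(0))
f=t[0]-t[3]; g=t[1]-t[2];print(np.degrees([np.arctan2(f[1],f[0]),np.arctan2(g[1],g[0])]),np.linalg.norm(f),np.linalg.norm(t[0]-t[1]))
E
```

```text
[[ 77.2  49.  114. ]
 [ 64.3 -65.8 114. ]
 [-70.6 -50.6 114. ]
 [-57.4  64.3 114. ]] [  3.37189523  -0.76825569 114.        ]
mouth [[ 89.9  79.  120. ]
 [ 91.6 -78.8 120. ]
 [-88.5 -80.  120. ]
 [-89.3  75.6 120. ]] [  0.91439501  -1.04354944 120.        ]
[-6.47470297 -6.45561946] 135.50252230499578 115.55157503189788
```

>>> step_arm:
  increments:
    - {"delta_pos": [3, 2, 0], "dr": [0, 0, 10.5], "fingers": 1}
    - {"delta_pos": [7, 4, 0], "dr": [0, 0, 21], "fingers": 1}
    - {"delta_pos": [11, 6, 1], "dr": [0, 0, 31.5], "fingers": 1}
    - {"delta_pos": [14, 8, 3], "dr": [0, 0, 42], "fingers": 1}
    - {"delta_pos": [15.9, 8.9, 5], "dr": [0, 0, 52], "fingers": 1}

```text
time: 4.1
tool_pos: [0.5951, -0.0358, 0.2035]
tool_rot: [-3.141, 0.001, 0.611]
contact_force: [-0.0, 0.4, -0.1]
opening: 0.0005
grip_force: 0.0
```

```bash
python3 -c "
from h import *
go((.002,-.001,.170),yaw=0)"
```

```text
now P [0.0027 0.0008 0.2035] t 4.1 F [-0.   0.4 -0.1]
dp [-0.17  0.1   3.35] dr [-0.   0.1 37.4]
```

>>> step_arm:
  increments:
    - {"delta_pos": [-0.1, 0.1, 0], "dr": [0, 0, 10], "fingers": 0.2}
    - {"delta_pos": [-0.1, 0.1, 0], "dr": [0, 0, 20], "fingers": 0.2}
    - {"delta_pos": [-0.1, 0.1, 1], "dr": [0, 0, 30], "fingers": 0.2}
    - {"delta_pos": [-0.1, 0.1, 3], "dr": [0, 0, 37.4], "fingers": 0.2}
    - {"delta_pos": [-0.1, 0.1, 5], "dr": [0, 0, 37.4], "fingers": 0.2}
  newtons: 5

```text
time: 4.72
tool_pos: [0.5939, -0.0388, 0.1537]
tool_rot: [-3.142, 0.001, -0.039]
contact_force: [0.1, -0.5, 0.1]
opening: 0.0364
grip_force: 0.0
```

```bash
python3 - <<'E'
from h import *
go((.002,-.001,.097),yaw=0)
im=viewer.read_camera("wrist")[:,:,::-1]; cv2.imwrite('pics/d.png',im)
E
```

```text
now P [ 0.0017 -0.0023  0.1537] t 4.725 F [ 0.1 -0.5  0.1]
dp [ 0.04 -0.13  5.67] dr [-0.   0.1  0.2]
```

View pics/d.png

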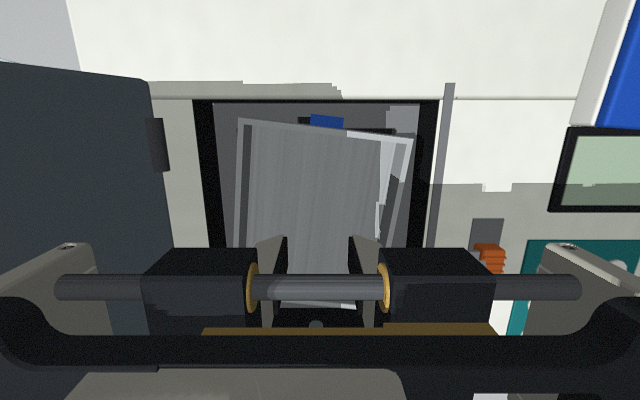

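The wrist view shows the tray with its key at (327,121) over the notch, twisted; the fingers are inside the rim outline. Descend and spread lightly against the side walls.

>>> step_arm:
  increments:
    - {"delta_pos": [0, -0.1, 3], "dr": [0, 0, 0], "fingers": 0.2}
    - {"delta_pos": [0, -0.1, 5.5], "dr": [0, 0, 0], "fingers": 0.2}
    - {"delta_pos": [0, -0.1, 5.6], "dr": [0, 0, 0], "fingers": -0.2}
    - {"delta_pos": [0, -0.1, 5.6], "dr": [0, 0, 0], "fingers": -0.4}
    - {"delta_pos": [0, -0.1, 5.6], "dr": [0, 0, 0], "fingers": -0.5}
  newtons: 5

```text
time: 5.4
tool_pos: [0.5951, -0.0381, 0.1008]
tool_rot: [3.141, -0.002, -0.037]
contact_force: [0.1, 1.3, 0.3]
opening: 0.0621
grip_force: 0.0
```

>>> step_arm:
  increments:
    - {"delta_pos": [0, 0, 0], "dr": [0, 0, 0], "fingers": -0.6}
    - {"delta_pos": [0, 0, 0], "dr": [0, 0, 0], "fingers": -0.7}
    - {"delta_pos": [0, 0, 0], "dr": [0, 0, 0], "fingers": -0.8}
    - {"delta_pos": [0, 0, 0], "dr": [0, 0, 0], "fingers": -0.9}
    - {"delta_pos": [0, 0, 0], "dr": [0, 0, 0], "fingers": -0.9}
  newtons: 5

```text
time: 6.02
tool_pos: [0.5947, -0.0378, 0.1]
tool_rot: [3.142, -0.001, -0.037]
contact_force: [-0.1, 1.3, 5.2]
opening: 0.0763
grip_force: 5.1
```

```bash
python3 - <<'E'
from h import *
go((.002,-.001,.097),yaw=0)
im=viewer.read_camera("wrist")[:,:,::-1]; cv2.imwrite('pics/e.png',im)
E
```

```text
now P [ 0.0025 -0.0012  0.1   ] t 6.025 F [-0.1  1.3  5.2]
dp [-0.05 -0.02  0.3 ] dr [ 0.  -0.1  0.3]
```

View pics/e.png

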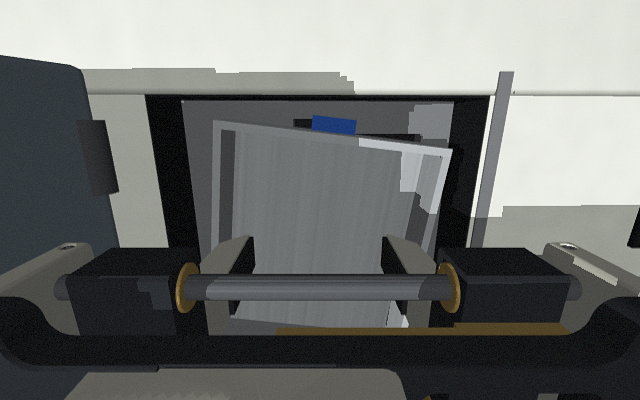

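>>> step_arm:
  increments:
    - {"delta_pos": [0, 0, 0], "dr": [0, 0, 0], "fingers": -0.5}
    - {"delta_pos": [0, 0, 0], "dr": [0, 0, 3.5], "fingers": -0.5}
    - {"delta_pos": [0, 0, 0], "dr": [0, 0, 6.5], "fingers": -0.5}
    - {"delta_pos": [0, 0, 0], "dr": [0, 0, 6.5], "fingers": -0.8}
    - {"delta_pos": [0, 0, 0], "dr": [0, 0, 6.5], "fingers": -0.9}
  newtons: 8

```text
time: 6.7
tool_pos: [0.5941, -0.038, 0.0991]
tool_rot: [3.141, 0.001, -0.15]
contact_force: [-0.5, 0.3, -2.0]
opening: 0.0768
grip_force: 7.9
```

>>> step_arm:
  increments:
    - {"delta_pos": [0, 0, 0], "dr": [0, 0, 0], "fingers": -0.9}
    - {"delta_pos": [-0.3, 0, 0], "dr": [0, 0, 0], "fingers": -0.9}
    - {"delta_pos": [-0.6, 0, 0], "dr": [0, 0, 0], "fingers": -0.9}
    - {"delta_pos": [-0.6, 0, 0], "dr": [0, 0, -3.5], "fingers": -0.9}
    - {"delta_pos": [-0.6, 0, 0], "dr": [0, 0, -6.8], "fingers": -0.9}
  newtons: 8

```text
time: 7.32
tool_pos: [0.5882, -0.037, 0.0996]
tool_rot: [3.142, 0.0, -0.03]
contact_force: [0.0, -0.2, -1.9]
opening: 0.0767
grip_force: 7.9
```

```bash
python3 - <<'E'
from h import *
go((.000,-.001,.097),yaw=0)
im=viewer.read_camera("wrist")[:,:,::-1]; cv2.imwrite('pics/f.png',im)
E
```

```text
now P [-0.0041 -0.0006  0.0996] t 7.325 F [ 0.  -0.2 -1.9]
dp [0.41 0.04 0.26] dr [0.  0.  0.7]
```

View pics/f.png

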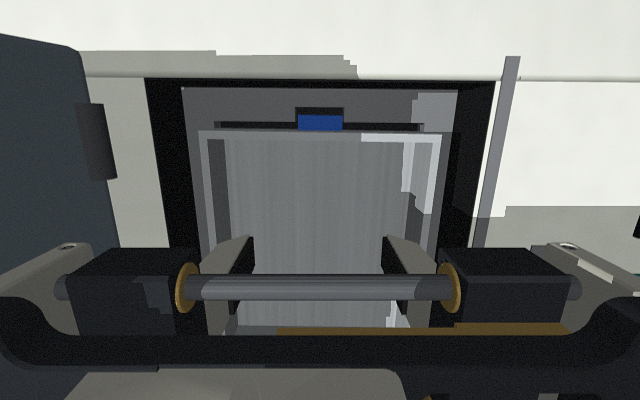

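Tray is square now, with the blue key (298–344, 122) centred in the notch opening (295–345). Release so it can drop.

>>> step_arm:
  increments:
    - {"delta_pos": [0, 0, 0], "dr": [0, 0, 0], "fingers": -0.5}
    - {"delta_pos": [0, 0, 0], "dr": [0, 0, 0], "fingers": -0.3}
    - {"delta_pos": [0, 0, 0], "dr": [0, 0, 0], "fingers": -0.2}
    - {"delta_pos": [0, 0, 0], "dr": [0, 0, 0], "fingers": -0.2}
    - {"delta_pos": [0, 0, 0], "dr": [0, 0, 0], "fingers": -0.2}

```text
time: 8.0
tool_pos: [0.5886, -0.037, 0.0997]
tool_rot: [3.142, -0.0, -0.032]
contact_force: [-0.5, -0.4, -0.6]
opening: 0.0555
grip_force: 0.0
```

```bash
python3 - <<'E'
from h import *
go((.000,-.001,.097),yaw=0)
im=viewer.read_camera("wrist")[:,:,::-1]; cv2.imwrite('pics/g.png',im)
E
```

```text
now P [-0.0037 -0.0007  0.0997] t 8.0 F [-0.5 -0.4 -0.6]
dp [0.37 0.04 0.27] dr [ 0.  -0.   0.6]
```

View pics/g.png

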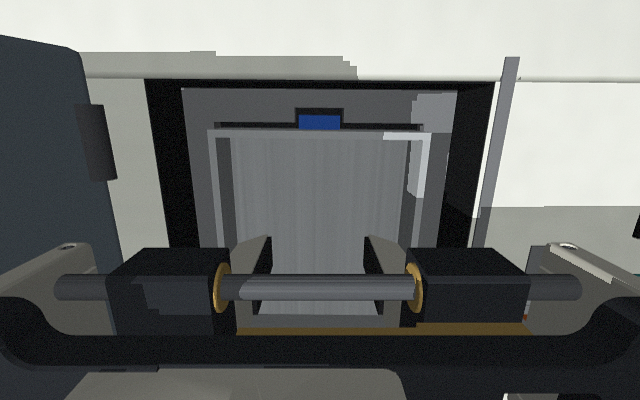

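The rear has clearly sunk (rim narrower, key inside the notch). Probe the floor height at the front end with the fingertips.

>>> step_arm:
  increments:
    - {"delta_pos": [-2, 0, 0], "dr": [0, 0, 0], "fingers": 0.2}
    - {"delta_pos": [-4, 0, 0], "dr": [0, 0, 0], "fingers": 0.2}
    - {"delta_pos": [-4, 0, 0.8], "dr": [0, 0, 0], "fingers": 0.2}
    - {"delta_pos": [-4, 0, 1.0], "dr": [0, 0, 0], "fingers": 0.2}
    - {"delta_pos": [-4, 0, 1.2], "dr": [0, 0, 0], "fingers": 0.2}

```text
time: 8.68
tool_pos: [0.5492, -0.0358, 0.0873]
tool_rot: [3.141, -0.0, -0.032]
contact_force: [0.2, 1.3, -0.0]
opening: 0.0368
grip_force: 0.0
```

>>> step_arm:
  increments:
    - {"delta_pos": [0, 0, 0.2], "dr": [0, 0, 0], "fingers": 0.2}
    - {"delta_pos": [0, 0, 0.4], "dr": [0, 0, 0], "fingers": 0.2}
    - {"delta_pos": [0, 0, 0.6], "dr": [0, 0, 0], "fingers": 0.2}
    - {"delta_pos": [0, 0, 0.7], "dr": [0, 0, 0], "fingers": 0.2}
    - {"delta_pos": [0, 0, 0.8], "dr": [0, 0, 0], "fingers": 0.2}

```text
time: 9.3
tool_pos: [0.5485, -0.0358, 0.0796]
tool_rot: [3.141, -0.0, -0.032]
contact_force: [-0.4, 0.1, -0.1]
opening: 0.0366
grip_force: 0.0
```

>>> step_arm:
  increments:
    - {"delta_pos": [0, 0, 0.1], "dr": [0, 0, 0], "fingers": 0.2}
    - {"delta_pos": [0, 0, 0.2], "dr": [0, 0, 0], "fingers": 0.2}
    - {"delta_pos": [0, 0, 0.3], "dr": [0, 0, 0], "fingers": 0.2}
    - {"delta_pos": [0, 0, 0.35], "dr": [0, 0, 0], "fingers": 0.2}
    - {"delta_pos": [0, 0, 0.4], "dr": [0, 0, 0], "fingers": 0.2}

```text
time: 9.93
tool_pos: [0.5485, -0.0357, 0.0762]
tool_rot: [3.141, -0.0, -0.032]
contact_force: [-2.9, 1.0, 9.8]
opening: 0.0368
grip_force: 4.6
```

>>> step_arm:
  increments:
    - {"delta_pos": [0, 0, -0.5], "dr": [0, 0, 0], "fingers": 0.2}
    - {"delta_pos": [4, 0, -0.5], "dr": [0, 0, 0], "fingers": 0.2}
    - {"delta_pos": [8, 0, -0.5], "dr": [0, 0, 0], "fingers": 0.2}
    - {"delta_pos": [8.5, 0, 0], "dr": [0, 0, 0], "fingers": 0.2}
    - {"delta_pos": [8.5, 0, 0.05], "dr": [0, 0, 0], "fingers": 0.2}

```text
time: 10.55
tool_pos: [0.6352, -0.0387, 0.0763]
tool_rot: [3.141, -0.005, -0.032]
contact_force: [5.5, 0.3, 6.3]
opening: 0.0366
grip_force: 3.1
```

The floor reads about 76 mm at both the front and rear ends, which is the seated height, so the tray is home. Lift out and go round behind the cover.

>>> step_arm:
  increments:
    - {"delta_pos": [-0.3, 0, -4], "dr": [0, 0, 0], "fingers": 1}
    - {"delta_pos": [-0.5, 0, -10], "dr": [0, 0, 0], "fingers": 1}
    - {"delta_pos": [-2, 0, -16], "dr": [0, 0, 0], "fingers": 1}
    - {"delta_pos": [-3, 0, -22], "dr": [0, 0, 0], "fingers": 1}
    - {"delta_pos": [-4, 0, -28], "dr": [0, 0, 0], "fingers": 1}

```text
time: 11.18
tool_pos: [0.592, -0.037, 0.3567]
tool_rot: [-3.142, 0.001, -0.032]
contact_force: [1.2, 0.1, -0.1]
opening: 0.0007
grip_force: 0.0
```

```bash
python3 - <<'E'
from h import *
go((0,.25,.36),yaw=0)
im=viewer.read_camera("top")[:,:,::-1]; cv2.imwrite('pics/h.png',im)
E
```

```text
now P [-3.000e-04 -5.000e-04  3.567e-01] t 11.175 F [ 1.2  0.1 -0.1]
dp [  0.27 -25.05  -0.33] dr [-0.   0.1  0.6]
```

>>> step_arm:
  increments:
    - {"delta_pos": [0, -5.5, 0], "dr": [0, 0, 0.6], "fingers": 1}
    - {"delta_pos": [0.1, -11, 0], "dr": [0, 0, 0.6], "fingers": 1}
    - {"delta_pos": [0.2, -16.5, 0], "dr": [0, 0, 0.6], "fingers": 1}
    - {"delta_pos": [0.3, -22, 0], "dr": [0, 0, 0.6], "fingers": 1}
    - {"delta_pos": [0.3, -25, 0], "dr": [0, 0, 0.6], "fingers": 1}

```text
time: 11.85
tool_pos: [0.6035, 0.2152, 0.354]
tool_rot: [3.141, 0.002, -0.04]
contact_force: [-0.0, -0.1, -0.1]
opening: 0.0004
grip_force: 0.0
```

>>> step_arm:
  increments:
    - {"delta_pos": [0, 0, 4], "dr": [0, 0, 0], "fingers": 1}
    - {"delta_pos": [0, 0, 8.5], "dr": [0, 0, 0], "fingers": 1}
    - {"delta_pos": [0, 1, 8.7], "dr": [0, 0, 0], "fingers": 1}
    - {"delta_pos": [0, 3, 8.7], "dr": [0, 0, 0], "fingers": 1}
    - {"delta_pos": [0, 5, 8.7], "dr": [0, 0, 0], "fingers": 1}

```text
time: 12.48
tool_pos: [0.6032, 0.1608, 0.2704]
tool_rot: [-3.141, -0.004, -0.043]
contact_force: [0.4, -0.1, 0.0]
opening: 0.0008
grip_force: 0.1
```

```bash
python3 - <<'E'
from h import *
go((0,.128,.27),yaw=0)
E
```

```text
now P [0.0026 0.1976 0.2704] t 12.475 F [ 0.4 -0.1  0. ]
dp [-0.25  6.96  0.04] dr [-0.  -0.2 -0.1]
```

>>> step_arm:
  increments:
    - {"delta_pos": [-0.2, 2.5, 0], "dr": [0, 0, 0], "fingers": 1}
    - {"delta_pos": [-0.2, 5, 0], "dr": [0, 0, 0], "fingers": 1}
    - {"delta_pos": [-0.2, 7.3, 0], "dr": [0, 0, 0], "fingers": 1}
    - {"delta_pos": [-0.2, 9.7, 0], "dr": [0, 0, 0], "fingers": 1}
    - {"delta_pos": [-0.2, 12.2, 0.5], "dr": [0, 0, 0], "fingers": 1}

```text
time: 13.1
tool_pos: [0.5958, 0.0389, 0.2656]
tool_rot: [-3.141, -0.005, -0.044]
contact_force: [0.9, 1.7, -0.1]
opening: 0.0004
grip_force: 0.9
```

```bash
python3 - <<'E'
from h import *
go((0,.029,.243),yaw=0)
im=viewer.read_camera("scene")[:,:,::-1]; t=viewer.read_camera("top")[:,:,::-1]; w=viewer.read_camera("wrist")[:,:,::-1]
cv2.imwrite('pics/i.png',cv2.resize(np.vstack([np.hstack([im[60:310,120:520],t[80:330,200:600]]),np.hstack([w[::,::][0:400:2,0:640:2],np.zeros((200,480,3),np.uint8)])]),(800,450)))
E
```

```text
now P [0.0003 0.0755 0.2656] t 13.1 F [ 0.9  1.7 -0.1]
dp [-0.03  4.65  2.26] dr [-0.  -0.3 -0.1]
```

View pics/i.png

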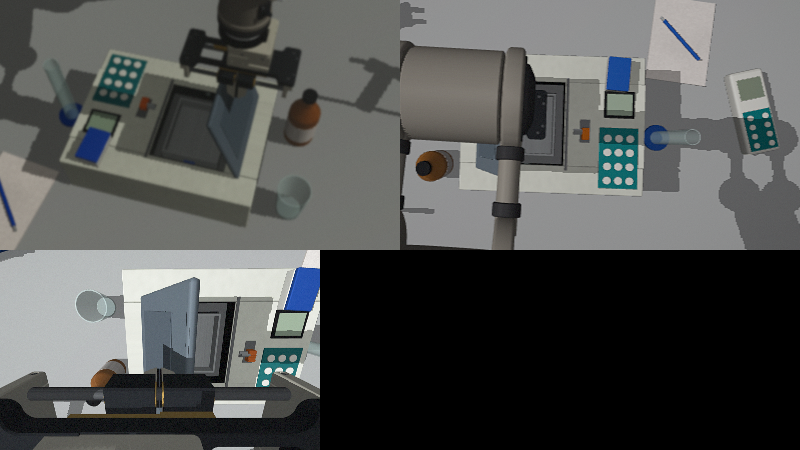

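The composite shows the cover swung to about 70°, its outer face against the fingers, the tray level in its seat, and bottle and beaker untouched. Follow the arc down.

>>> step_arm:
  increments:
    - {"delta_pos": [0, 2.4, 1.0], "dr": [0, 0, 0], "fingers": 1}
    - {"delta_pos": [0, 4.7, 2.3], "dr": [0, 0, 0], "fingers": 1}
    - {"delta_pos": [0, 6.7, 4.0], "dr": [0, 0, 0], "fingers": 1}
    - {"delta_pos": [0, 8.3, 6.0], "dr": [0, 0, 0], "fingers": 1}
    - {"delta_pos": [0, 9.7, 8.3], "dr": [0, 0, 0], "fingers": 1}

```text
time: 13.88
tool_pos: [0.5921, -0.0564, 0.1814]
tool_rot: [3.141, -0.004, -0.043]
contact_force: [1.8, 1.4, 1.5]
opening: 0.0007
grip_force: 1.1
```

>>> step_arm:
  increments:
    - {"delta_pos": [0, 0.8, 1.3], "dr": [0, 0, 0], "fingers": 1}
    - {"delta_pos": [0, 1.5, 2.5], "dr": [0, 0, 0], "fingers": 1}
    - {"delta_pos": [0, 2.0, 3.5], "dr": [0, 0, 0], "fingers": 1}
    - {"delta_pos": [0, 2.2, 4.3], "dr": [0, 0, 0], "fingers": 1}
    - {"delta_pos": [0, 2.2, 4.7], "dr": [0, 0, 0], "fingers": 1}

```text
time: 14.5
tool_pos: [0.5903, -0.0783, 0.1329]
tool_rot: [3.141, -0.0, -0.042]
contact_force: [0.3, -1.0, 1.8]
opening: 0.0007
grip_force: 0.7
```

Now press the last few mm.

>>> step_arm:
  increments:
    - {"delta_pos": [0, 0, 0.1], "dr": [0, 0, 0], "fingers": 1}
    - {"delta_pos": [0, 0, 0.2], "dr": [0, 0, 0], "fingers": 1}
    - {"delta_pos": [0, 0, 0.3], "dr": [0, 0, 0], "fingers": 1}
    - {"delta_pos": [0, 0, 0.4], "dr": [0, 0, 0], "fingers": 1}
    - {"delta_pos": [0, 0, 0.4], "dr": [0, 0, 0], "fingers": 1}

```text
time: 15.12
tool_pos: [0.5903, -0.0784, 0.1305]
tool_rot: [3.141, -0.001, -0.043]
contact_force: [-3.4, -1.1, 10.4]
opening: 0.0005
grip_force: 4.9
```

>>> step_arm:
  increments:
    - {"delta_pos": [0, 0, -1], "dr": [0, 0, 0], "fingers": 1}
    - {"delta_pos": [0, 0, -4], "dr": [0, 0, 0], "fingers": 1}
    - {"delta_pos": [-4, 2, -10], "dr": [0, 0, 0], "fingers": 1}
    - {"delta_pos": [-9, 4, -15], "dr": [0, 0, 0], "fingers": 1}
    - {"delta_pos": [-14, 6, -19], "dr": [0, 0, 0], "fingers": 1}

```text
time: 15.75
tool_pos: [0.4668, -0.125, 0.3034]
tool_rot: [3.141, -0.001, -0.042]
contact_force: [0.1, -0.8, 0.5]
opening: 0.0004
grip_force: 0.0
```

>>> step_arm:
  increments:
    - {"delta_pos": [-4, 5, 0], "dr": [0, 0, 0], "fingers": 1}
    - {"delta_pos": [-8, 10, 0], "dr": [0, 0, 0], "fingers": 1}
    - {"delta_pos": [-8, 15, 0], "dr": [0, 0, 0], "fingers": 1}
    - {"delta_pos": [-8, 20, 0], "dr": [0, 0, 0], "fingers": 1}
    - {"delta_pos": [-8, 20, 0], "dr": [0, 0, 0], "fingers": 1}

```text
time: 16.38
tool_pos: [0.3788, -0.3237, 0.3013]
tool_rot: [-3.141, 0.001, -0.046]
contact_force: [-0.7, 1.1, -0.8]
opening: 0.0005
grip_force: 0.0
```

```bash
python3 - <<'E'
from h import *
s=robot.observe(); print(s['time'],W2P(s['tool_pos']),s['contact_force'])
for n,bx,cb in (("top",(370,195,400,230),(270,140,380,260)),("scene",(250,150,280,180),(240,120,390,238))):
    a=cv2.imread(f'pics/{n}0.png'); b=viewer.read_camera(n)[:,:,::-1]; cv2.imwrite(f'pics/{n}9.png',b)
    x0,y0,x1,y1=cb; d=np.abs(a.astype(int)-b)[y0:y1,x0:x1].max(2); print(n,'cover diff frac>30',(d>30).mean())
    for im in (a,b):
        h=cv2.cvtColor(np.ascontiguousarray(im),cv2.COLOR_BGR2HSV); m=cv2.moments(big((h[...,0]<20)&(h[...,1]>140)&(h[...,2]>60),bx)); print(m['m10']/m['m00'],m['m01']/m['m00'],m['m00'])
E
```

```text
16.375 [-0.20125191 -0.29591216  0.30130275] [-0.66918357  1.12338803 -0.78860444]
top cover diff frac>30 0.0
384.9738095238095 213.64285714285714 70.0
384.9738095238095 213.64285714285714 70.0
scene cover diff frac>30 0.0
263.70454545454544 163.0580808080808 66.0
263.61498708010333 163.04134366925064 64.5
```

The cover and latch look the same as in the first pictures, so the cover is shut, the latch is back at rest, and the arm is clear.

```bash
python3 -c "
from cell import robot
print(robot.hand_in())"
```

```text
the job is handed in; nothing more can be done
None
```

The job is handed in at about 16.4 s: the tray is home in its seat (its floor measured about 76 mm high at both ends, the seated height), the cover is latched shut, and the arm is clear; the hand-in gave no verdict.

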